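# Refill a child-locked can dispenser and serve a can

## Robot

A 7-joint arm with a two-finger parallel gripper is mounted at the origin on a cart in front of the work surface, level with it; the furniture and walls round the work are solid. World frame = base frame: x ahead of the robot, y to its left, z up, the work surface at z = 0. Lengths are in m, angles in degrees, forces in N, time in s.
With the tool pointing down it reaches from about 0.425 to 0.825 m from the base axis. Payload 3.6 kg.
Tool frame: the origin (TCP) lies midway between the tips of the shut fingers; the grasp point (between the pads) lies 19 mm behind it; z points along the fingers, y is the line along which they close (so a half turn about z gives the same grasp; the last joint's range is limited). The gripper opens to 85 mm and grips with 20 to 120 N. Pads are 22 mm wide; open, the fingers measure 114 mm over their backs; the gripper's body (76 mm by 85 mm) begins 54 mm behind the grasp point. The pads swing forward as they close: fully open they stand 13 mm farther back than shut.
Start: joints at [70.502, 35.231, -0.722, 81.555, 0.464, 63.22, -2.315], TCP at [0.201, -0.618, 0.231] pointing down, gripper open.
Joint ranges: [-178.69, 178.69], [-17.37, 117.87], [-77.05, 75.6], [15.02, 138.74], [-78.02, 258.01], [0.78, 113.62], [-162.83, 162.83]. Speed limits (degrees/s): [159.86, 159.86, 180, 180, 180, 180, 180].

## Interface

Orientations are given as [roll, pitch, yaw] about the fixed x, y, z axes, in that order (R = Rz(yaw) Ry(pitch) Rx(roll)).
In Python, from station import sense, snapshot, hand_in, recognise, masks_of, mark_of gives the robot as it stands.
- The arm moves only by the tool arm_command, never from a script. Its argument "targets" is a list of rows, each a list of 4 numbers: the shift along the tool's x, y, z in mm, then the turn about the tool's z in degrees. In form: [[x, y, z, yaw], ...]. A call has 1 to 20 rows; each row is the pose to reach, as a shift and turn from the pose commanded when the call began, along the tool's axes at that moment; what a row does not reach only later rows make up. A row lasts 1/8 s, in which the tool goes at most 62.5 mm and 10.7 degrees, less where a joint would pass 70% of its speed; a pose out of reach is approached as far as the arm can. A call with a gripper value outside its range is refused whole. "jaw" is the gripper command: -1 is shut, 1 is fully open, values between are in proportion, set as the call begins (left out, the last holds). The fingers move at their own pace and stop on an object; "grip_force" is the grip in N (left out, the last holds). Time passes only in rows, so rows that repeat a pose let the fingers close. It gives the time, the measured TCP pose, the force, the opening and the grip force at its end, in the units of the state.
- sense(): the state, without advancing time (a new reading comes with each control period).
- snapshot(name): name is "side" or "top"; returns a dict with "img" (400x640x3 uint8, red, green, blue), "mtx" (3x3 intrinsics, pixels), "dist" ([k1, k2, p1, p2, k3] as OpenCV has them; the pictures are not rectified), "R" (3x3) and "t" (3): a world point X has camera coordinates R X + t. Camera axes: x right, y down, z forward; pixel columns grow to the right and rows downward; lengths in m; the calibration is good to about 2 mm. A picture is of the moment at which its call begins. There is no depth.
- hand_in(): hands the job in; it is judged then, once.
Trained networks look in a picture, given as the dict that the camera call returned (one of the last four; its "shot" number tells which), for a name from the list of things; names that differ only in an ending like _2 or _b are one class to them, and where a whole thing is asked for, a point or a joint stands for the part that bears it (a point fixed in the world has none). Each returns a list of dicts, best first, with "p" (0 to 1); they miss things now and then, are a little off and sometimes report something else, mostly with a low value. They report only what shows in the picture. A call takes as long as a camera call.
- recognise(picture, name): "position" ([x, y, z] in m, in world coordinates, good to about 4 mm: the middle of the surface that is visible of it).
- masks_of(picture, name): "mask" (400x640 bool, what is visible of it).
- mark_of(picture, name): "position" ([x, y, z] in m, in world coordinates, good to about 4 mm: a listed point, or the origin of a listed thing).
The state is a dict: "time": time; "qpos": joint angles; "joint_vel": joint speeds; "effort": joint torques, N m; "ee_pos": TCP position; "eef_rot": TCP orientation; "ft_force": force on the tool from outside, world axes, zero at the start; "moment": the same for the moment, N m; "opening": finger opening in m; "gripper_force": force on a finger pad.
Only numpy, scipy, OpenCV 4.12 (cv2) and the standard library are available. Lean on these libraries where they do the work, as an engineer would, in place of code of your own. Each camera call takes 0.05 s, during which the arm holds its last target. There are 200 camera calls.

## Task

Refill the can dispenser and serve a can: lay the standing can down on its side on the ribbed mat and let go of it there, then pick it up again across its middle and put it, still on its side, into the top of the dispenser's ramp behind the can already waiting there. Then slide the child-lock tab fully aside and push the button it was covering, holding it down until the first can has rolled out into the front tray; let the button up so that the new can rolls forward into its place. Leave the tab open, and leave the glass and the jar standing where they are.

Things in the scene. Friction and masses are not known exactly. Their poses are not given: they have to be found in the camera images.
- new_can: The standing drinks can, 53 mm in diameter and 134 mm tall, about 0.1 kg. Origin at the centre of its bottom end, z along its axis to the top end. It starts upright on the wooden hob cover, whose top is 10 mm above the worktop (z = 0.010).
- new_can_mid (a point): The middle of the standing can, on its axis, 67 mm from its bottom end.
- first_can: A can of the same kind already in the dispenser, lying across the ramp against the front stop. Origin at the centre of one end, z along its axis.
- first_can_mid (a point): The middle of the can that waits in the dispenser, on its axis.
- mat: Fixed grey plastic drying mat, 170 mm (x) by 190 mm (y), lying on the hob cover. Origin at the centre of its underside. Six ribs, 6 mm high, 8 mm wide, run along its y axis at x = -80, -48, -16, 16, 48 and 80 mm; the mat between them is 4 mm thick, rib tops at 10 mm. A can lying along y settles between two ribs and does not roll.
- dispenser: Fixed white can dispenser, 258 x 240 x 140 mm. Origin under the ramp's centre line, on the hob cover; x points to the back, z up. A steel ramp slopes down to the front at 16 degrees between white walls (inside faces y = +-75 mm, tops z = 140 mm at the rear, 112 mm before x = -20). Open above but for a thin bar at x = -46, z = 124 mm. Control panel: block at y = -81 to -159, x = -110 to 70, top z = 100 mm.
- load_point (a point): Where to load, near the ramp's upper end: the axis of a can resting there, 85 mm behind the dispenser's origin and 114 mm above its underside; the ramp lies 28 mm below this point. The can's axis must lie along the dispenser's y, between the walls. Let go, it rolls forward until it meets the can in front. Axes as the dispenser's. The ramp ends 45 mm behind this point.
- stop_point (a point): Middle of a can waiting at the front stop, 24 mm before the dispenser's origin, 83 mm up. A second can rests 51 mm behind it. While the button is held down the front stop sinks and a rear stop holds the second can back; when the button comes up, the second can rolls on to the front stop.
- tray_point (a point): Centre of the front tray's floor, 8 mm above the dispenser's underside; the tray is 66 mm deep, its floor sloping slightly to the front, and 150 mm wide, with a lip 46 mm high. A released can rolls into it and lies there.
- lock_tab (a joint): Child-lock tab, a grey plate 56 mm (x) by 48 mm (y) by 5 mm that covers the button, sliding between two rails along the dispenser's +x (backward). 0 = over the button, 0.060 m = fully aside (end stop); starts within 5 mm of 0. It stays where it is left; takes about 2 N. While it is over the button the button cannot be reached.
- tab_rib (a point): Middle of the upright rib on the tab, 7 mm under the rib's top. The rib is 12 mm thick along the dispenser's x, 40 mm wide along its y and stands 24 mm above the tab plate; the rails' tops lie 20.5 mm above the panel and the plate's top 17.5 mm above it. Pinch it along x from above or push it.
- button (a joint): Travel of the push button: 0 = up, 0.008 m = fully down (end stop). Springs back; takes about 3 N to start and 6 to 10 N fully down. It works fully from 0.0065 m.
- button_top (a point): Centre of the button's top face, a steel disc 32 mm in diameter between the rails (clear width 44 mm there), 11 mm above the panel when up. Moves with it.
- tall_glass: Bystander: clear tall glass, 69 mm in diameter, 143 mm tall, standing on the hob cover. Origin at the centre of its base.
- jar: Bystander: sauce jar with a pale lid, 60 mm in diameter, 105 mm tall, standing on the hob cover. Origin at the centre of its base.

How it is judged (in metres and radians):
On the way, in this order (a step that is already met when the one before it is completed fails the run):
1. the standing can lies on its side on the ribbed mat, let go (angle between new_can's own z axis and vertical between 1.4 and 1.75 rad and height (world z) of new_can_mid below 0.06 m and x of new_can_mid in the frame of mat between -0.085 and 0.085 m and y of new_can_mid in the frame of mat between -0.095 and 0.095 m and contact force between new_can and the fingers below 0.05 N), for 0.2 s.
2. it lies across the ramp behind the first can, let go, with the first can still waiting (x of new_can_mid in the frame of dispenser between 0.01 and 0.12 m and y of new_can_mid in the frame of dispenser between -0.02 and 0.02 m and z of new_can_mid in the frame of dispenser between 0.07 and 0.13 m and angle between the z axis of new_can and the y axis of dispenser, either way round below 0.2 rad and contact force between new_can and the fingers below 0.05 N and x of first_can_mid in the frame of dispenser above -0.045 m), for 0.2 s.
3. the child-lock tab is fully aside (value of joint lock_tab above 0.052 m), for 0.1 s.
4. the button is pressed fully (value of joint button above 0.0065 m), for 0.1 s.
At the end, for the whole second after the job is handed in: First can at rest in the front tray (middle 60 to 122 mm before the dispenser's origin, under 50 mm up); new can at rest on the ramp at the front stop (middle 5 to 40 mm before it, 60 to 100 mm up); both within 30 mm of the centre line; tab open over 50 mm; button up (under 2 mm) (x of first_can_mid in the frame of dispenser between -0.122 and -0.06 m and y of first_can_mid in the frame of dispenser between -0.03 and 0.03 m and z of first_can_mid in the frame of dispenser between 0 and 0.05 m and x of new_can_mid in the frame of dispenser between -0.04 and -0.005 m and y of new_can_mid in the frame of dispenser between -0.03 and 0.03 m and z of new_can_mid in the frame of dispenser between 0.06 and 0.1 m and linear speed of each of first_can, new_can below 0.05 m/s and value of joint lock_tab above 0.05 m and value of joint button below 0.002 m); the robot touches nothing.
It fails at once if the glass is shifted by more than 40 mm or tipped (distance of tall_glass from where it was at the start of the episode above 0.04 m or angle between tall_glass's own z axis and vertical above 0.5 rad).
It fails at once if the jar is shifted by more than 40 mm or tipped (distance of jar from where it was at the start of the episode above 0.04 m or angle between jar's own z axis and vertical above 0.5 rad).
It also fails if it takes over 64 s, if anything falls off the work surface, if the arm or the gripper's body presses on something with over 40 N, if the wrist force passes 120 N, or if a joint passes its speed limit or range.

## Working session

There is one attempt and no reset: what is moved stays moved. The work goes in short steps, Python scripts to look and compute and a tool call to move; the robot and the scene stay as the last step left them, time stands still between calls to the robot, and variables do not carry over. Pictures are saved under pics/ and viewed, at most 10 in all, crops included, and the job is handed in when it is done.

Besides the shell and the picture viewer there is one more tool, called after "Emit:" by a JSON object that holds its "name" and its "arguments". arm_command: Moves the arm, as the interface text tells. Its arguments: {"type":"object","properties":{"targets":{"type":"array"},"jaw":{"type":"number"},"grip_force":{"type":"number"}},"required":["targets"]}

```bash
mkdir -p pics; python3 - <<'E'
from station import *
import cv2,numpy as np
s=sense();print({k:np.round(v,3).tolist() for k,v in s.items()})
for c in ["top","side"]:
    p=snapshot(c);cv2.imwrite(f"pics/{c}0.png",p["img"][:,:,::-1])
    print(c,(-p["R"].T@p["t"]).round(3))
    for n in ["new_can","new_can_mid","first_can_mid","mat","dispenser","load_point","stop_point","tab_rib","button_top","tall_glass","jar"]:
        print(n,[(round(d["p"],2),np.round(d["position"],3).tolist()) for d in mark_of(p,n)[:2]])
E
```

```text
{'time': 0.0, 'qpos': [70.501, 35.289, -0.723, 81.641, 0.464, 63.219, -2.315], 'joint_vel': [0.024, -0.07, 0.091, 0.041, -0.051, -0.051, -0.044], 'effort': [-0.001, -46.923, 0.259, -17.104, 0.01, 0.01, 0.0], 'ee_pos': [0.2, -0.618, 0.23], 'eef_rot': [-179.855, 0.002, 17.984], 'ft_force': [-0.94, -0.056, -0.085], 'moment': [-0.027, 0.001, -0.008], 'gripper_force': 0.0, 'opening': 0.085}
top [ 0.359 -0.002  1.202]
new_can [(0.63, [0.66, -0.078, 0.014])]
new_can_mid [(0.69, [0.526, 0.216, 0.094]), (0.57, [0.656, -0.076, 0.08])]
first_can_mid [(0.8, [0.525, 0.215, 0.094])]
mat [(0.95, [0.482, -0.158, 0.006])]
dispenser [(0.82, [0.548, 0.219, 0.012]), (0.67, [0.531, 0.218, 0.093])]
load_point [(0.88, [0.634, 0.228, 0.126]), (0.5, [0.48, -0.16, 0.008])]
stop_point [(0.76, [0.531, 0.218, 0.093])]
tab_rib [(0.76, [0.504, 0.097, 0.146]), (0.66, [0.529, 0.22, 0.091])]
button_top []
tall_glass [(0.59, [0.623, -0.294, 0.01]), (0.47, [0.48, -0.158, 0.005])]
jar [(0.85, [0.44, -0.32, 0.011])]
side [0.137 0.051 0.969]
new_can [(0.74, [0.66, -0.076, 0.009])]
new_can_mid [(0.87, [0.656, -0.077, 0.079])]
first_can_mid [(0.64, [0.523, 0.214, 0.095])]
mat [(0.76, [0.479, -0.156, 0.007]), (0.56, [0.628, -0.293, 0.008])]
dispenser [(0.76, [0.551, 0.222, 0.01])]
load_point [(0.58, [0.638, 0.23, 0.126])]
stop_point [(0.95, [0.524, 0.222, 0.089]), (0.17, [0.656, -0.077, 0.007])]
tab_rib [(0.88, [0.499, 0.095, 0.14]), (0.18, [0.627, -0.298, 0.008])]
button_top []
tall_glass [(0.86, [0.622, -0.297, 0.009])]
jar [(0.76, [0.441, -0.319, 0.014])]
```

View pics/top0.png

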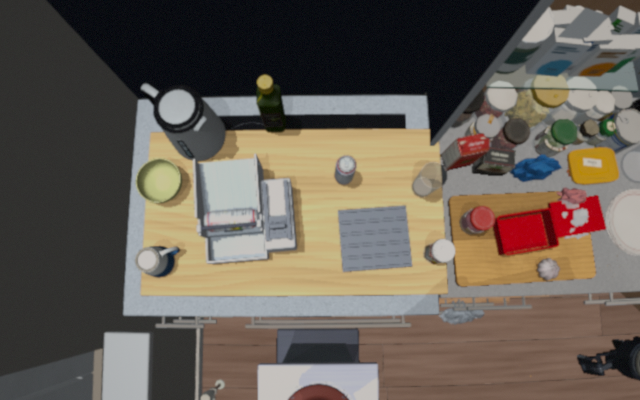

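View pics/side0.png

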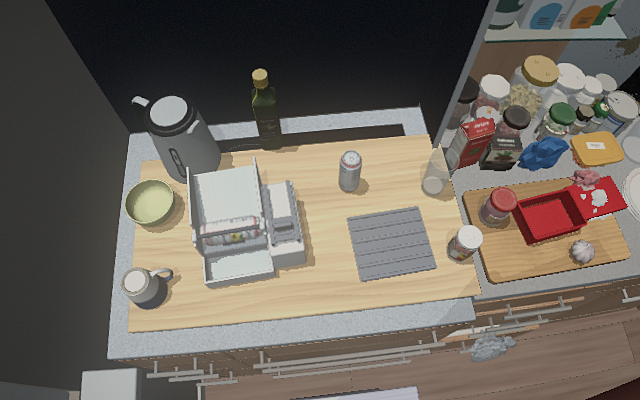

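Top view: the can stands at (346,170), the mat is at (375,238), the glass at (428,180), the jar at (442,252), and the dispenser at about (230,210) with its panel at (278,213). The network positions agree with this. Next I'll measure the dispenser and mat yaw.

```bash
cat > h.py <<'E'
from station import *
import cv2,numpy as np
def back(p,px,z):
    u=cv2.undistortPoints(np.float64(px).reshape(-1,1,2),p["mtx"],np.array(p["dist"])).reshape(-1,2)
    d=np.c_[u,np.ones(len(u))]@p["R"]; c=-p["R"].T@p["t"]
    return c+d*((z-c[2])/d[:,2])[:,None]
def proj(p,X):
    return cv2.projectPoints(np.float64(X),cv2.Rodrigues(p["R"])[0],p["t"],p["mtx"],np.array(p["dist"]))[0].reshape(-1,2)
E
python3 - <<'E'
from h import *
for c in ["top","side"]:
    p=snapshot(c); g=cv2.cvtColor(p["img"],cv2.COLOR_RGB2GRAY)
    L=cv2.createLineSegmentDetector().detect(g)[0].reshape(-1,4)
    for n,z in [("mat",.02),("dispenser",.1)]:
        m=masks_of(p,n)[0]["mask"]; md=cv2.dilate(m.astype(np.uint8),np.ones((5,5)))
        mid=((L[:,:2]+L[:,2:])/2).astype(int); k=md[mid[:,1].clip(0,399),mid[:,0].clip(0,639)]>0
        A=back(p,L[k,:2],z);B=back(p,L[k,2:],z);d=(B-A)[:,:2];l=np.hypot(*d.T);a=np.degrees(np.arctan2(d[:,1],d[:,0]))%180
        o=np.argsort(-l)[:16]
        print(c,n,[(round(l[i]*1e3),round(a[i],1)) for i in o])
        if n=="mat":
            cc=max(cv2.findContours(m.astype(np.uint8),0,2)[0],key=cv2.contourArea).reshape(-1,2)
            print(cv2.minAreaRect(np.float32(back(p,cc,.018)[:,:2]*1000)))
    for n in ["dispenser","load_point","stop_point","tab_rib","first_can_mid","new_can_mid"]:
        print(n,[(round(d["p"],2),np.round(d["position"],3).tolist()) for d in mark_of(p,n)[:1]])
    m=masks_of(p,"new_can")[0]["mask"];v,u=np.nonzero(m);print("can px",u.min(),u.max(),v.min(),v.max())
E
```

```text
top mat [(186, np.float64(93.9)), (184, np.float64(93.5)), (165, np.float64(3.7)), (164, np.float64(3.4))]
((483.8591003417969, -157.6734161376953), (167.44570922851562, 190.742431640625), 3.8317644596099854)
top dispenser [(160, np.float64(6.3)), (154, np.float64(4.7)), (154, np.float64(4.7)), (130, np.float64(94.7)), (130, np.float64(93.8)), (113, np.float64(7.4)), (106, np.float64(95.0)), (102, np.float64(4.7)), (97, np.float64(94.5)), (92, np.float64(95.5)), (83, np.float64(4.3)), (82, np.float64(3.8)), (76, np.float64(92.0)), (67, np.float64(94.1)), (67, np.float64(94.2)), (60, np.float64(15.1))]
dispenser [(0.76, [0.547, 0.221, 0.012])]
load_point [(0.78, [0.637, 0.23, 0.123])]
stop_point [(0.87, [0.528, 0.219, 0.091])]
tab_rib [(0.67, [0.504, 0.096, 0.146])]
first_can_mid [(0.81, [0.525, 0.217, 0.094])]
new_can_mid [(0.81, [0.654, -0.077, 0.077])]
can px 423 454 239 263
side mat [(184, np.float64(93.6)), (180, np.float64(93.7)), (164, np.float64(3.7)), (163, np.float64(3.8)), (133, np.float64(93.7)), (121, np.float64(94.0)), (94, np.float64(93.7)), (67, np.float64(94.0)), (63,
[... 276 characters left out ...]
930399417877197)
side dispenser [(158, np.float64(4.6)), (153, np.float64(10.4)), (148, np.float64(4.9)), (148, np.float64(94.6)), (145, np.float64(94.6)), (137, np.float64(94.7)), (136, np.float64(94.5)), (130, np.float64(93.9)), (96, np.float64(94.4)), (92, np.float64(4.7)), (81, np.float64(7.8)), (79, np.float64(3.7)), (74, np.float64(91.1)), (73, np.float64(3.7)), (72, np.float64(94.8)), (68, np.float64(94.3))]
dispenser [(0.95, [0.551, 0.224, 0.012])]
load_point [(0.74, [0.639, 0.228, 0.125])]
stop_point [(0.88, [0.525, 0.218, 0.089])]
tab_rib [(0.71, [0.499, 0.095, 0.142])]
first_can_mid [(0.78, [0.523, 0.216, 0.096])]
new_can_mid [(0.68, [0.658, -0.079, 0.075])]
can px 339 361 150 190
```

```bash
cat >> h.py <<'E'
def go(*pts):
    """world x,y,z,yaw targets -> rows in the tool frame of the present (rounded) pose"""
    s=sense();P=np.array(s["ee_pos"]);w=s["eef_rot"][2];c,n=np.cos(np.radians(w)),np.sin(np.radians(w))
    print("at",np.round(P,4),np.round(s["eef_rot"],1),"F",np.round(s["ft_force"],1),"op",round(s["opening"],4),"t",s["time"])
    for x,y,z,a in pts:
        d=np.array([x,y,z])-P;b=(w-a+90)%180-90
        print([round(1e3*(c*d[0]+n*d[1])),round(1e3*(n*d[0]-c*d[1])),round(-1e3*d[2]),round(b,1)])
E
python3 -c "
from h import *
go((.656,-.077,.23,93.7))"
```

```text
at [ 0.2007 -0.6182  0.2313] [-180.   -0.   18.] F [-0.7  0.7  0.2] op 0.0854 t 2.2
[600, -374, 1, np.float64(-75.7)]
```

Emit:
{"name": "arm_command", "arguments": {"targets": [[601, -374, 0, -76], [601, -374, 0, -76], [601, -374, 0, -76], [601, -374, 0, -76], [601, -374, 0, -76], [601, -374, 0, -76], [601, -374, 0, -76], [601, -374, 0, -76], [601, -374, 0, -76], [601, -374, 0, -76], [601, -374, 0, -76], [601, -374, 0, -76], [601, -374, 0, -76], [601, -374, 0, -76], [601, -374, 0, -76]], "jaw": 1, "grip_force": 20}}

```text
time: 4.08
ee_pos: [0.656, -0.08, 0.2315]
eef_rot: [-180.0, 0.1, 93.8]
ft_force: [-0.2, 0.4, 0.3]
opening: 0.0854
gripper_force: 0.0
```

Emit:
{"name": "arm_command", "arguments": {"targets": [[3, 0, 40, 0], [3, 0, 80, 0], [3, 0, 110, 0], [3, 0, 127, 0], [3, 0, 127, 0]]}}

```text
time: 4.7
ee_pos: [0.6558, -0.075, 0.1035]
eef_rot: [-179.9, 0.0, 93.9]
ft_force: [-0.6, -0.0, 0.6]
opening: 0.0854
gripper_force: 0.0
```

Emit:
{"name": "arm_command", "arguments": {"targets": [[0, 0, 0, 0], [0, 0, 0, 0], [0, 0, 0, 0], [0, 0, 0, 0], [0, 0, 0, 0], [0, 0, 0, 0]], "jaw": -1, "grip_force": 25}}

```text
time: 5.45
ee_pos: [0.6579, -0.0739, 0.1062]
eef_rot: [179.8, 0.0, 94.0]
ft_force: [-1.7, -0.5, 4.6]
opening: 0.0514
gripper_force: 26.3
```

Emit:
{"name": "arm_command", "arguments": {"targets": [[0, 0, -20, 0], [0, 0, -40, 0], [0, 0, -50, 0], [0, 0, -50, 0]]}}

```text
time: 5.95
ee_pos: [0.6568, -0.0739, 0.1547]
eef_rot: [179.9, 0.0, 94.0]
ft_force: [0.8, -0.5, -1.2]
opening: 0.0514
gripper_force: 26.7
```

```bash
python3 - <<'E'
from h import *
p=snapshot("side");cv2.imwrite("pics/s1.png",cv2.resize(p["img"][60:300,230:480,::-1],None,fx=2,fy=2))
print([(round(d["p"],2),np.round(d["position"],3).tolist()) for d in mark_of(p,"new_can_mid")[:2]])
go((.482,-.157,.17,93.7))
E
```

```text
[(0.62, [0.656, -0.078, 0.124])]
at [ 0.6559 -0.074   0.1534] [-179.9   -0.    94. ] F [ 0.3  0.6 -1.8] op 0.0516 t 6.05
[-71, -179, -17, np.float64(0.3)]
```

View pics/s1.png

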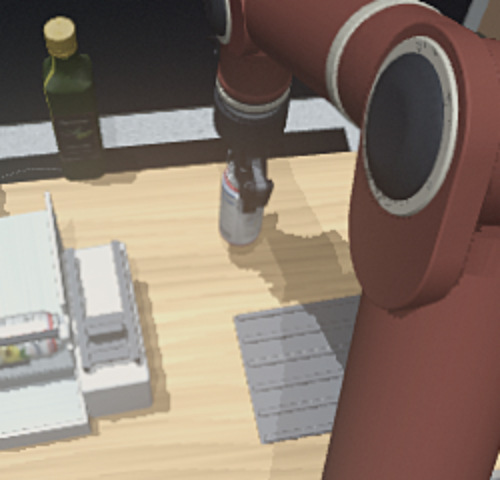

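The can is held upright at crop (240,205) and clear of the hob cover. I'll carry it to the mat.

Emit:
{"name": "arm_command", "arguments": {"targets": [[-10, -12, -8, 0], [-25, -30, -8, 0], [-42, -50, -8, 0], [-59, -71, -8, 0], [-76, -92, -8, 0], [-93, -113, -8, 0], [-110, -133, -8, 0], [-127, -153, -8, 0], [-140, -169, -8, 0], [-149, -180, -8, 0.3], [-149, -180, -8, 0.3], [-149, -180, -8, 0.3]]}}

```text
time: 7.55
ee_pos: [0.4882, -0.2343, 0.1625]
eef_rot: [179.9, -0.0, 93.7]
ft_force: [-0.4, -0.1, -1.5]
opening: 0.0514
gripper_force: 26.7
```

```bash
python3 - <<'E'
from h import *
p=snapshot("top")
print([(round(d["p"],2),np.round(d["position"],3).tolist()) for d in mark_of(p,"new_can_mid")[:2]])
go((.487,-.235,.1165,93.7))
E
```

```text
[(0.76, [0.481, -0.232, 0.135])]
at [ 0.4883 -0.234   0.1624] [179.9  -0.   93.8] F [ 0.7 -0.2 -0.2] op 0.051 t 7.65
[-1, -1, 46, np.float64(0.1)]
```

Emit:
{"name": "arm_command", "arguments": {"targets": [[0, -1, 15, 0], [0, -1, 30, 0], [0, -1, 40, 0], [0, -1, 44, 0], [0, -1, 46, 0], [0, -1, 46, 0]], "grip_force": 20}}

```text
time: 8.4
ee_pos: [0.4867, -0.2353, 0.1166]
eef_rot: [180.0, 0.0, 93.7]
ft_force: [-0.8, -0.7, -1.2]
opening: 0.0513
gripper_force: 26.7
```

Emit:
{"name": "arm_command", "arguments": {"targets": [[0, 0, 2, 0], [10, 0, 0, 0], [20, 0, -1, 0], [31, 0, -1, 0], [41, 0, 0, 0], [51, 0, 1, 0], [61, 0, 4, 0], [71, 0, 7, 0], [80, 0, 11, 0], [89, 0, 16, 0], [89, 0, 16, 0]]}}

```text
time: 9.78
ee_pos: [0.4866, -0.1404, 0.1055]
eef_rot: [179.2, -0.1, 94.0]
ft_force: [-1.1, 8.7, 29.5]
opening: 0.0512
gripper_force: 41.1
```

```bash
python3 - <<'E'
from h import *
p=snapshot("top");q=snapshot("side")
cv2.imwrite("pics/t2.png",np.hstack([cv2.resize(x["img"][130:330,280:480,::-1],None,fx=2,fy=2) for x in (p,q)]))
for x in (p,q): print([(round(d["p"],2),np.round(d["position"],3).tolist()) for d in mark_of(x,"new_can_mid")[:2]])
E
```

```text
[(0.68, [0.46, 0.215, 0.02])]
[(0.75, [0.487, -0.164, 0.084]), (0.72, [0.638, 0.232, 0.124])]
```

View pics/t2.png

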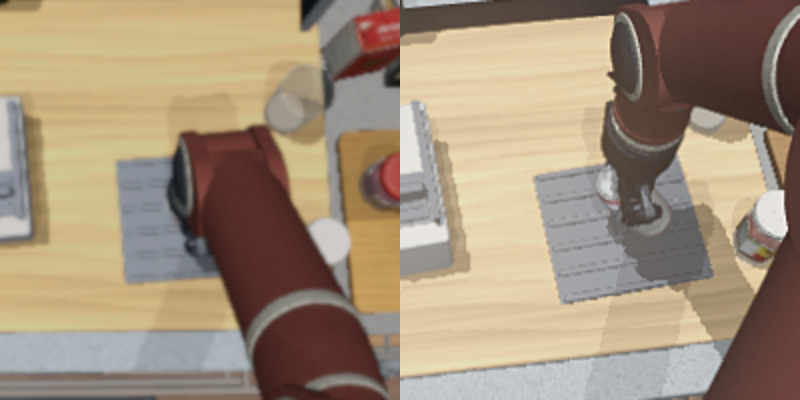

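The side half shows the can tilted about 30° with its top toward +y: top at (605,190), bottom at (650,215). That is already past its tipping angle. The pads resist turning, so I'll loosen slightly and let it fall guided between the fingers.

Emit:
{"name": "arm_command", "arguments": {"targets": [[3, 0, -4, 0], [3, 0, -4, 0], [3, 0, -4, 0], [3, 0, -4, 0], [3, 0, -4, 0], [3, 0, -4, 0]], "jaw": 0.42}}

```text
time: 10.72
ee_pos: [0.4804, -0.1434, 0.1041]
eef_rot: [-180.0, -0.0, 93.7]
ft_force: [0.1, -0.2, -0.1]
opening: 0.0606
gripper_force: 0.0
```

```bash
python3 - <<'E'
from h import *
q=snapshot("side")
cv2.imwrite("pics/t3.png",cv2.resize(q["img"][130:330,280:480,::-1],None,fx=2,fy=2))
print([(round(d["p"],2),np.round(d["position"],3).tolist()) for d in mark_of(q,"new_can_mid")[:2]])
go()
E
```

```text
[(0.65, [0.479, -0.108, 0.043])]
at [ 0.4805 -0.1434  0.1043] [-180.    -0.    93.7] F [ 0.5 -0.5  1.2] op 0.0604 t 10.825
```

View pics/t3.png

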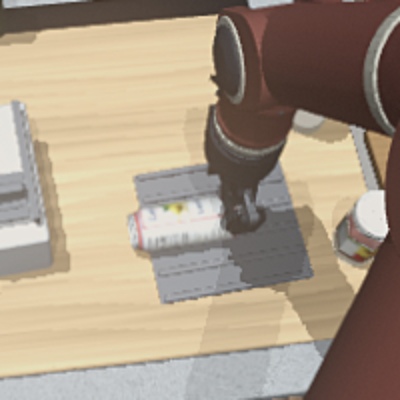

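The can lies along the groove with its ends at crop (135,230) and about (260,215). Its middle is near (0.479, -0.108, 0.043), so it is on the mat and let go. I'll regrasp it across the middle.

Emit:
{"name": "arm_command", "arguments": {"targets": [[0, 0, -5, 0], [18, 0, -5, 0], [35, 1, 0, 0], [35, 1, 20, 0], [35, 1, 45, 0], [35, 1, 62, 0], [35, 1, 71, 0], [35, 1, 71, 0]], "jaw": 1}}

```text
time: 11.82
ee_pos: [0.4791, -0.1075, 0.0331]
eef_rot: [-180.0, -0.0, 93.7]
ft_force: [0.4, -0.7, -0.9]
opening: 0.0855
gripper_force: 0.0
```

Emit:
{"name": "arm_command", "arguments": {"targets": [[0, 0, 0, 0], [0, 0, 0, 0], [0, 0, 0, 0], [0, 0, 0, 0], [0, 0, 0, 0], [0, 0, 0, 0]], "jaw": -1, "grip_force": 40}}

```text
time: 12.58
ee_pos: [0.4807, -0.1083, 0.0342]
eef_rot: [179.8, 0.0, 93.7]
ft_force: [1.6, 1.0, 5.9]
opening: 0.0501
gripper_force: 43.7
```

Emit:
{"name": "arm_command", "arguments": {"targets": [[0, 0, -20, 0], [0, 0, -50, 0], [0, 0, -90, 0], [0, 0, -140, 0], [0, 0, -190, 0], [0, 0, -225, 0], [0, 0, -235, 0], [0, 0, -235, 0]]}}

```text
time: 13.58
ee_pos: [0.4784, -0.1085, 0.2675]
eef_rot: [-179.9, -0.0, 93.7]
ft_force: [-0.3, -0.6, -2.3]
opening: 0.0502
gripper_force: 43.0
```

```bash
python3 - <<'E'
from h import *
O=np.array([.551,.2215]);a=np.radians(4.7);ex=np.array([np.cos(a),np.sin(a)])
print(O+.065*ex)
go((*(O+.065*ex),.255,94.7))
E
```

```text
[0.61578143 0.226826  ]
at [ 0.4784 -0.1085  0.2675] [-179.9   -0.    93.7] F [-0.3 -0.6 -2.3] op 0.0502 t 13.575
[326, 158, 12, np.float64(-1.0)]
```

Emit:
{"name": "arm_command", "arguments": {"targets": [[15, 7, 0, 0], [45, 22, 0, 0], [80, 39, 0, -1], [115, 56, 0, -1], [150, 73, 0, -1], [185, 90, 0, -1], [220, 107, 0, -1], [255, 124, 0, -1], [287, 139, 0, -1], [310, 150, 0, -1], [322, 156, 0, -1], [326, 158, 0, -1], [326, 158, 0, -1], [326, 158, 0, -1]]}}

```text
time: 15.32
ee_pos: [0.6161, 0.2257, 0.2684]
eef_rot: [-180.0, 0.1, 94.6]
ft_force: [-0.2, -0.3, -0.5]
opening: 0.05
gripper_force: 43.0
```

```bash
python3 - <<'E'
from h import *
p=snapshot("top");q=snapshot("side")
cv2.imwrite("pics/t4.png",np.hstack([cv2.resize(x["img"][100:320,150:350,::-1],None,fx=2,fy=2) for x in (p,q)]))
go()
for x in (p,q):
    for n in ("new_can","new_can_mid","dispenser"):print(n,[(round(d["p"],2),np.round(d["position"],3).tolist()) for d in mark_of(x,n)[:3]])
    for r in masks_of(x,"new_can")[:3]:
        v,u=np.nonzero(r["mask"]);print("mask",round(r["p"],2),len(u),u.min(),u.max(),v.min(),v.max())
E
```

```text
at [0.6161 0.226  0.2686] [180.    0.   94.6] F [-0.1  0.3 -1. ] op 0.0499 t 15.425
new_can [(0.62, [0.623, 0.159, 0.278])]
new_can_mid []
dispenser []
mask 0.49 267 227 245 153 174
new_can [(0.97, [0.623, 0.16, 0.277]), (0.31, [0.546, 0.223, 0.013])]
new_can_mid [(0.86, [0.616, 0.225, 0.278]), (0.65, [0.481, -0.157, 0.007])]
dispenser [(0.61, [0.547, 0.227, 0.012])]
mask 0.81 1375 173 244 135 170
mask 0.43 1249 421 458 147 197
```

View pics/t4.png

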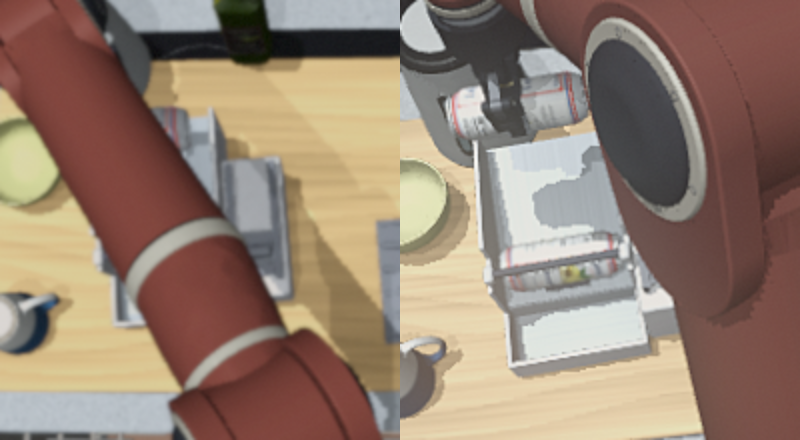

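```bash
python3 - <<'E'
from h import *
O=np.array([.551,.2215]);a=np.radians(4.7);Rm=np.array([[np.cos(a),np.sin(a)],[-np.sin(a),np.cos(a)]])
for c in ("top","side"):
    p=snapshot(c);g=cv2.imread(f"pics/{c}0.png",0)
    L=cv2.createLineSegmentDetector().detect(g)[0].reshape(-1,4)
    for z in (.15,.122):
        A=(back(p,L[:,:2],z)[:,:2]-O)@Rm.T;B=(back(p,L[:,2:],z)[:,:2]-O)@Rm.T
        for s,e in zip(A,B):
            m=(s+e)/2;d=e-s
            if abs(m[0])<.16 and abs(m[1])<.12 and abs(d[0])>.04 and abs(d[1])<.12*abs(d[0]):
                print(c,z,"x %.3f..%.3f y %.4f %.4f"%(s[0],e[0],s[1],e[1]))
E
```

```text
top 0.15 x -0.022..0.125 y -0.0823 -0.0824
top 0.15 x -0.024..0.126 y 0.0727 0.0727
top 0.15 x 0.115..-0.038 y 0.0550 0.0505
top 0.15 x -0.127..-0.076 y 0.0510 0.0497
top 0.15 x -0.073..-0.129 y 0.0405 0.0364
top 0.15 x 0.051..-0.028 y -0.1074 -0.1067
top 0.15 x 0.053..-0.026 y -0.0912 -0.0906
top 0.122 x -0.017..0.134 y -0.0790 -0.0791
top 0.122 x -0.019..0.135 y 0.0801 0.0802
top 0.122 x 0.123..-0.034 y 0.0620 0.0574
top 0.122 x -0.125..-0.072 y 0.0579 0.0566
top 0.122 x -0.070..-0.127 y 0.0471 0.0428
top 0.122 x 0.058..-0.023 y -0.1048 -0.1040
top 0.122 x 0.060..-0.021 y -0.0882 -0.0875
side 0.15 x -0.023..0.126 y 0.0754 0.0750
side 0.15 x -0.152..-0.102 y 0.0538 0.0535
side 0.15 x -0.016..0.123 y -0.0804 -0.0798
side 0.15 x 0.030..-0.045 y -0.1036 -0.1025
side 0.15 x 0.122..0.046 y -0.0841 -0.0883
side 0.15 x -0.104..-0.152 y 0.0450 0.0399
side 0.15 x 0.118..-0.026 y 0.0622 0.0474
side 0.15 x 0.030..-0.045 y -0.0871 -0.0857
side 0.122 x -0.009..0.145 y 0.0826 0.0823
side 0.122 x -0.142..-0.091 y 0.0603 0.0600
side 0.122 x -0.002..0.142 y -0.0784 -0.0778
side 0.122 x 0.045..-0.032 y -0.1024 -0.1013
side 0.122 x 0.141..0.062 y -0.0823 -0.0866
side 0.122 x -0.093..-0.143 y 0.0512 0.0459
side 0.122 x 0.137..-0.012 y 0.0690 0.0537
side 0.122 x 0.046..-0.032 y -0.0854 -0.0840
```

The can is level in the grip at side-half pixels (450..585, 105), above the ramp. The measured middle and wall edges agree with the centre line to about 2 mm, so I'll lower it.

Emit:
{"name": "arm_command", "arguments": {"targets": [[1, 0, 25, 0], [1, 0, 55, 0], [1, 0, 80, 0], [1, 0, 100, 0], [1, 0, 115, 0], [1, 0, 128, 0], [1, 0, 140, 0], [1, 0, 149, 0], [1, 0, 155, 0], [1, 0, 157, 0], [1, 0, 157, 0]]}}

```text
time: 17.3
ee_pos: [0.6161, 0.2282, 0.1115]
eef_rot: [180.0, -0.0, 94.7]
ft_force: [1.1, 0.0, -1.3]
opening: 0.0498
gripper_force: 43.0
```

Emit:
{"name": "arm_command", "arguments": {"targets": [[0, 0, 0, 0], [0, 0, 0, 0], [0, 0, 0, 0], [0, 0, 0, 0]], "jaw": 0.6}}

```text
time: 17.8
ee_pos: [0.6159, 0.2283, 0.1115]
eef_rot: [180.0, -0.0, 94.7]
ft_force: [-0.2, 0.9, 0.1]
opening: 0.0683
gripper_force: 0.2
```

Emit:
{"name": "arm_command", "arguments": {"targets": [[0, 0, -8, 0], [0, 0, -20, 0], [0, 0, -40, 0], [0, 0, -75, 0], [0, 0, -120, 0], [0, 0, -140, 0], [0, 0, -140, 0]]}}

```text
time: 18.68
ee_pos: [0.6169, 0.2289, 0.2544]
eef_rot: [179.7, -0.1, 94.7]
ft_force: [0.2, 0.3, -0.2]
opening: 0.0681
gripper_force: 0.0
```

```bash
python3 - <<'E'
from h import *
O=np.array([.551,.2215]);a=np.radians(4.7);Rm=np.array([[np.cos(a),np.sin(a)],[-np.sin(a),np.cos(a)]])
q=snapshot("side")
cv2.imwrite("pics/t5.png",cv2.resize(q["img"][100:320,150:350,::-1],None,fx=2,fy=2))
for n in ("new_can_mid","new_can","first_can_mid","tab_rib"):
    for d in mark_of(q,n)[:3]:P=np.array(d["position"]);print(n,round(d["p"],2),P.round(3),(Rm@(P[:2]-O)).round(3))
T=np.array([.5015,.0957]);print("tab disp",Rm@(T-O))
go((*T,.25,94.7))
E
```

```text
new_can_mid 0.58 [0.572 0.226 0.107] [0.022 0.003]
new_can 0.75 [0.581 0.158 0.108] [ 0.025 -0.065]
first_can_mid 0.94 [0.523 0.214 0.094] [-0.028 -0.005]
tab disp [-0.05964142 -0.12132103]
at [0.6153 0.2276 0.2498] [-1.798e+02  1.000e-01  9.470e+01] F [ 0.1  0.  -0.1] op 0.068 t 18.925
[-122, -124, 0, np.float64(-0.0)]
```

View pics/t5.png

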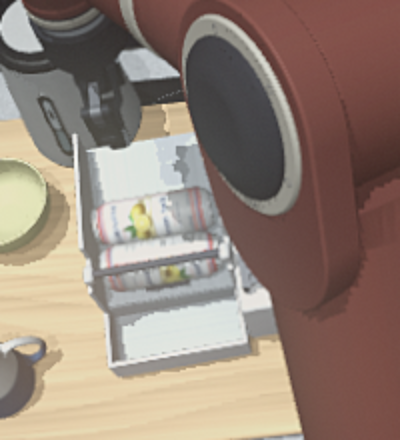

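The new can rests behind the first can, at about (150,215) versus (160,260) in the crop, and both lie across the ramp. Next is the tab.

Emit:
{"name": "arm_command", "arguments": {"targets": [[-30, -30, 0, 0], [-70, -71, 0, 0], [-105, -107, 0, 0], [-122, -124, 0, 0], [-122, -124, 10, 0], [-122, -124, 50, 0], [-122, -124, 90, 0], [-122, -124, 110, 0], [-122, -124, 116, 0], [-122, -124, 116, 0]], "jaw": 0}}

```text
time: 20.18
ee_pos: [0.5026, 0.0973, 0.135]
eef_rot: [-180.0, -0.0, 94.7]
ft_force: [0.2, -0.2, 0.3]
opening: 0.0426
gripper_force: 0.0
```

Emit:
{"name": "arm_command", "arguments": {"targets": [[0, 0, 0, 0], [0, 0, 0, 0], [0, 0, 0, 0], [0, 0, 0, 0], [0, 0, 0, 0], [0, 0, 0, 0]], "jaw": -1, "grip_force": 30}}

```text
time: 20.92
ee_pos: [0.5029, 0.0967, 0.1363]
eef_rot: [179.9, -0.0, 94.7]
ft_force: [-0.1, 0.4, 6.5]
opening: 0.0112
gripper_force: 33.2
```

Emit:
{"name": "arm_command", "arguments": {"targets": [[0, 8, -1, 0], [0, 18, -1, 0], [0, 28, -1, 0], [0, 38, -1, 0], [0, 47, -1, 0], [0, 54, -1, 0], [0, 59, -1, 0], [0, 61, -1, 0], [0, 61, -1, 0], [0, 61, -1, 0]]}}

```text
time: 22.18
ee_pos: [0.5597, 0.1013, 0.1363]
eef_rot: [-179.6, 0.1, 94.7]
ft_force: [-8.5, -0.6, 8.4]
opening: 0.0107
gripper_force: 33.6
```

Emit:
{"name": "arm_command", "arguments": {"targets": [[0, -1, 0, 0], [0, -1, 0, 0], [0, -1, 0, 0]], "jaw": -0.2}}

```text
time: 22.55
ee_pos: [0.5628, 0.1009, 0.1362]
eef_rot: [179.9, 0.0, 94.6]
ft_force: [0.2, 0.2, -0.6]
opening: 0.034
gripper_force: 0.0
```

Emit:
{"name": "arm_command", "arguments": {"targets": [[0, 0, -30, 0], [0, 0, -70, 0], [0, 50, -100, 0], [0, 100, -110, 0], [0, 120, -110, 0], [0, 120, -110, 0]]}}

```text
time: 23.3
ee_pos: [0.6826, 0.1108, 0.2452]
eef_rot: [-180.0, -0.0, 94.6]
ft_force: [-0.1, -0.0, 0.1]
opening: 0.0343
gripper_force: 0.0
```

```bash
python3 - <<'E'
from h import *
O=np.array([.551,.2215]);a=np.radians(4.7);Rm=np.array([[np.cos(a),np.sin(a)],[-np.sin(a),np.cos(a)]])
S=[snapshot("top"),snapshot("side")]
cv2.imwrite("pics/t6.png",np.hstack([cv2.resize(x["img"][140:300,190:340,::-1],None,fx=2.6,fy=2.6) for x in S]))
for q in S:
  for n in ("button_top","tab_rib","first_can_mid","new_can_mid"):
    for d in mark_of(q,n)[:2]:P=np.array(d["position"]);print(n,round(d["p"],2),P.round(3),(Rm@(P[:2]-O)).round(3))
  for d in masks_of(q,"button_top")[:1]:
    v,u=np.nonzero(d["mask"]);P=back(q,[[u.mean(),v.mean()]],.121)[0];print("mask",d["p"],len(u),u.mean(),v.mean(),P.round(3),(Rm@(P[:2]-O)).round(3))
go()
E
```

```text
button_top 0.44 [0.501 0.094 0.118] [-0.06  -0.123]
tab_rib 0.44 [0.56  0.1   0.143] [-0.001 -0.121]
first_can_mid 0.67 [0.585 0.158 0.108] [ 0.028 -0.066]
first_can_mid 0.61 [0.525 0.218 0.094] [-0.026 -0.002]
new_can_mid 0.72 [0.571 0.225 0.108] [0.02  0.002]
mask 0.57 111 276.97297297297297 228.5855855855856 [0.498 0.097 0.121] [-0.063 -0.12 ]
button_top 0.6 [0.498 0.092 0.118] [-0.064 -0.125]
tab_rib 0.56 [0.56  0.097 0.142] [-0.001 -0.124]
first_can_mid 0.98 [0.523 0.214 0.093] [-0.028 -0.006]
new_can_mid 0.75 [0.573 0.227 0.107] [0.022 0.004]
mask 0.67 456 278.8486842105263 205.7017543859649 [0.561 0.103 0.121] [-0.    -0.119]
at [0.6816 0.1111 0.2465] [180.   -0.   94.7] F [0.3 0.  0.6] op 0.034 t 23.9
```

View pics/t6.png

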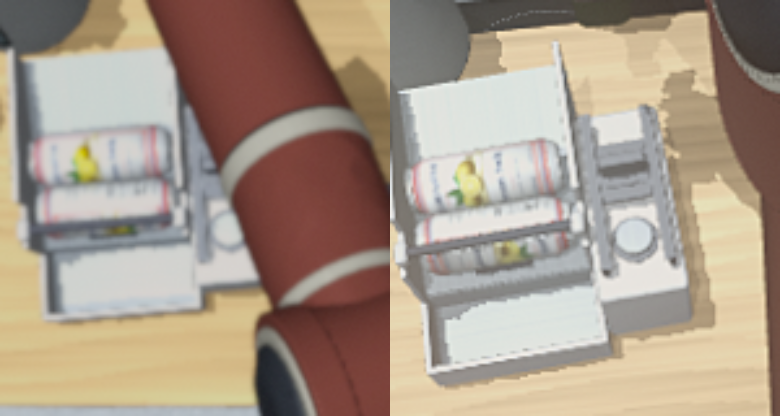

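Side half: the steel button is uncovered at (634,236) with the tab behind it at (622,165), and both cans are still in place. Now I'll press the button.

Emit:
{"name": "arm_command", "arguments": {"targets": [[0, -40, 0, 0], [-1, -90, 0, 0], [-1, -140, 0, 0], [-1, -175, 0, 0], [-1, -182, 10, 0], [-1, -182, 45, 0], [-1, -182, 85, 0], [-1, -182, 108, 0], [-1, -182, 118, 0], [-1, -182, 120, 0], [-1, -182, 120, 0]], "jaw": -1}}

```text
time: 25.28
ee_pos: [0.5012, 0.0955, 0.127]
eef_rot: [179.9, -0.0, 94.7]
ft_force: [-0.4, 0.3, 0.4]
opening: -0.0001
gripper_force: 0.0
```

Emit:
{"name": "arm_command", "arguments": {"targets": [[0, 0, 3, 0], [0, 0, 6, 0], [0, 0, 9, 0], [0, 0, 12, 0], [0, 0, 14, 0], [0, 0, 14, 0], [0, 0, 14, 0], [0, 0, 14, 0]]}}

```text
time: 26.28
ee_pos: [0.5008, 0.0953, 0.1132]
eef_rot: [179.9, 0.0, 94.7]
ft_force: [-1.6, -1.1, 7.3]
opening: 0.0001
gripper_force: 3.7
```

Emit:
{"name": "arm_command", "arguments": {"targets": [[0, 0, 2, 0], [0, 0, 3, 0], [0, 0, 3, 0], [0, 0, 3, 0], [0, 0, 3, 0], [0, 0, 3, 0], [0, 0, 3, 0], [0, 0, 3, 0], [0, 0, 3, 0], [0, 0, 3, 0], [0, 0, 3, 0], [0, 0, 3, 0]]}}

```text
time: 27.78
ee_pos: [0.5009, 0.0953, 0.1131]
eef_rot: [179.8, 0.1, 94.7]
ft_force: [-7.1, -2.8, 27.4]
opening: -0.0002
gripper_force: 14.0
```

```bash
python3 - <<'E'
from h import *
O=np.array([.551,.2215]);a=np.radians(4.7);Rm=np.array([[np.cos(a),np.sin(a)],[-np.sin(a),np.cos(a)]])
q=snapshot("side")
cv2.imwrite("pics/t7.png",cv2.resize(q["img"][140:300,190:340,::-1],None,fx=2.6,fy=2.6))
for n in ("first_can_mid","new_can_mid"):
    for d in mark_of(q,n)[:2]:P=np.array(d["position"]);print(n,round(d["p"],2),P.round(3),(Rm@(P[:2]-O)).round(3))
go()
E
```

```text
first_can_mid 0.91 [0.455 0.207 0.047] [-0.097 -0.006]
new_can_mid 0.89 [0.575 0.224 0.106] [0.024 0.001]
at [0.5009 0.0953 0.1131] [1.798e+02 1.000e-01 9.470e+01] F [-6.5 -2.4 27.7] op -0.0 t 27.925
```

View pics/t7.png

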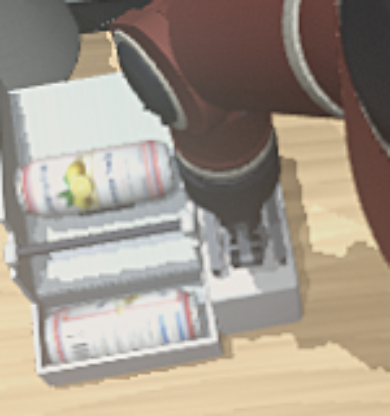

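The first can lies in the tray at (125,330) and the second is held back at (95,178). I'll release the button and back away upward.

Emit:
{"name": "arm_command", "arguments": {"targets": [[0, 0, -5, 0], [0, 0, -12, 0], [0, 0, -25, 0], [0, 0, -60, 0], [0, 0, -110, 0], [0, 0, -150, 0], [0, 0, -150, 0], [0, 0, -150, 0], [0, 0, -150, 0], [0, 0, -150, 0], [0, 0, -150, 0], [0, 0, -150, 0]]}}

```text
time: 29.42
ee_pos: [0.5003, 0.0953, 0.2591]
eef_rot: [-180.0, -0.0, 94.7]
ft_force: [-0.5, 0.0, 0.3]
opening: -0.0002
gripper_force: 0.0
```

```bash
python3 - <<'E'
from h import *
O=np.array([.551,.2215]);a=np.radians(4.7);Rm=np.array([[np.cos(a),np.sin(a)],[-np.sin(a),np.cos(a)]])
q=snapshot("side")
cv2.imwrite("pics/t8.png",cv2.resize(q["img"][140:300,190:340,::-1],None,fx=2.6,fy=2.6))
for n in ("first_can_mid","new_can_mid","tab_rib","button_top"):
    for d in mark_of(q,n)[:2]:P=np.array(d["position"]);print(n,round(d["p"],2),P.round(3),(Rm@(P[:2]-O)).round(3))
go()
E
```

```text
first_can_mid 0.81 [0.455 0.21  0.046] [-0.097 -0.003]
new_can_mid 0.94 [0.527 0.219 0.092] [-0.024 -0.001]
new_can_mid 0.53 [0.524 0.222 0.09 ] [-0.026  0.003]
tab_rib 0.48 [0.558 0.1   0.142] [-0.003 -0.122]
tab_rib 0.45 [0.452 0.21  0.047] [-0.099 -0.004]
button_top 0.71 [0.498 0.094 0.118] [-0.064 -0.123]
at [0.5004 0.0952 0.2594] [180.   -0.   94.7] F [ 0.1 -0.2 -0.1] op -0.0001 t 29.675
```

View pics/t8.png

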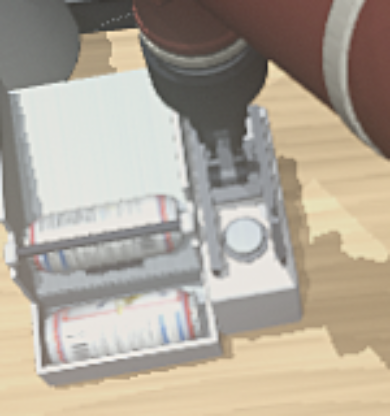

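The new can is at the front stop at (105,235), the first can is in the tray at (125,330), the button is up at (243,240) and the tab is open. I'll hand it in.

```bash
python3 -c "
from station import *
print(hand_in())"
```

```text
the job is handed in; nothing more can be done
None
```

The job is handed in, with no verdict returned: in the last picture the first can lay in the front tray, the new can was at the front stop, the tab was open and the button up; I did not re-measure the glass and jar at the end.

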